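# Pop the worn brush head off the scrubber and trap it on the chute

## Task

The teal spin scrubber lies on a sloping stand with a worn orange brush head on its nose. Press the yellow button on its grip with one finger so that the head pops off, and use the other finger to trap the head on the white chute before it slides down into the grey bin. Do not pinch or lift the head and leave everything else alone; finish holding still like that, one finger keeping the button down and the popped head resting against the other.

Things in the scene. Friction and masses are not known exactly. Their poses are not given: they have to be found in the camera images.
- stand: fixed stand: plywood base 290 x 210 x 15 mm, posts, and at its +x end an open grey flip-top bin 120 x 120 x 70 mm, its lid leaning away at the far end, up to 178 mm high. Origin on the work surface, 150 mm below the centre of the seated brush head. x (level) points the way the head slides, scrubber to bin; z up. Scrubber, button, head and chute lie in its x-z plane. It stands elsewhere, turned, each time.
- chute: sloping frame of scrubber and chute. Origin: centre of the seated head, 150 mm above the work surface; x points 12 degrees down-slope to the bin, y level, z square to the slope. Teal grip 38 mm thick, centre line at z = -20 mm, x = -26 to -234 mm; nose 48 mm across, x = -22 to -12 mm, top at z = +20. White slippery V chute: x = -20 to +120 mm, z = -43 (middle) to -22 mm (edges, 59 mm apart).
- head: worn orange brush head: disc 70 mm across, 20 mm thick, about 0.12 kg, on its rim in the V chute, faces square to the slope, bristles down-slope. Origin at its centre, x axis level. A spring plunger pushes it off once the button is about 4 mm in (10 mm, up to 0.3 m/s); it then slides by itself into the bin within a second unless blocked. Popped off: 8 mm or more from its seat; stop it before 95 mm.
- head_edge (a point): fixed point where the top front (bristle side) edge of the seated head is: 17 mm (level, down-slope) from the head's centre and 32 mm above it. A finger must come down at least some 10 mm down-slope of this point, in the middle of the chute, and reach below it, to leave the head room to pop and then stop it.
- release_top (a point): centre of the top of the yellow push button on the grip, 26 mm (along the slope) x 24 mm wide; it moves with the button. Unpressed it is 50 mm (level, up-slope) from head_edge and 16 mm lower, so with two level fingertips, one on the button and one beyond the head, the second reaches about 16 to 20 mm below the head's top edge. The head's back face is 26 mm down-slope of the button's centre.
- release (a joint): travel of the button into the grip, square to the slope, in m: 0 out, 0.006 fully in. Spring: 1.2 N to start, about 5 N fully in, plus up to 2 N of catch friction. It springs back when let go. Above 0.003 counts as kept down.
- spare_a: spare orange round brush head lying flat on the stand's base board, 62 mm across, 24 mm thick, beside the scrubber; leave alone. Origin at the centre of its underside.
- spare_b: the other spare orange brush head, same, on the other side; leave alone. Origin at the centre of its underside.
- squeegee: small squeegee lying flat, white handle 195 mm, teal and black blade 200 mm wide, up to 22 mm high; leave alone. Origin at the centre of its underside (middle of the handle, about).
- cleaner: blue bottle, 68 mm across, 190 mm high; leave alone. Origin at the centre of its underside.
- tub: white tub with green lid, 90 mm across, 100 mm high; leave alone. Origin at the centre of its underside.
- cup: grey plastic cup, 80 mm across, 100 mm high; leave alone. Origin at the centre of its underside.
- battery: black and teal battery pack, 75 x 60 x 58 mm; leave alone. Origin at the centre of its underside.
Things that resemble listed ones, but are neither listed nor needed, are in the scene too. Leave any blue look-alike of the head alone.

How it is judged:
By the outcome, as a careful person would: the job done as asked, in the order asked, and still so for the second after the job is handed in, while the arm keeps its last pose, push and grip.
It also fails if it takes over 40 s, if anything falls off the work surface, if the arm or the gripper's body presses on something with over 40 N, if the wrist force passes 120 N, or if a joint passes its speed limit or range.

## Robot

A 6-joint arm with a two-finger parallel gripper is mounted at the origin on the work surface. World frame = base frame: x ahead of the robot, y to its left, z up, the work surface at z = 0. Lengths are in m, angles in rad, forces in N, time in s.
With the tool pointing down it reaches from about 0.35 to 0.975 m from the base axis. Payload 4.9 kg.
Tool frame: the origin (TCP) lies at the very end of the fingers, on their centre line; the grasp point (between the pads) lies 19 mm behind it; z points along the fingers, y is the line along which they close (so a half turn about z gives the same grasp; the last joint's range is limited). The gripper opens to 85 mm and grips with 20 to 120 N. Pads are 22 mm wide; open, the fingers measure 114 mm over their backs; the gripper's body (76 mm by 85 mm) begins 54 mm behind the grasp point. The pads swing forward as they close: fully open they stand 13 mm farther back than shut.
Start: joints at [-1.36, 0.053, 1.613, -0, 1.476, -0.119], TCP at [0.202, -0.591, 0.231] pointing down, gripper open.
Joint ranges: [-3.01, 3.01], [-1.01, 2.22], [0.06, 2.58], [-1.02, 4.17], [0.09, 2.62], [-3.14, 3.14]. Speed limits (rad/s): [2.57, 2.57, 3.14, 3.14, 3.14, 3.14].

## Interface

Orientations are given as a rotation vector (axis times angle).
In Python, from station import * gives the robot as it stands.
- The arm moves only by the shell command python3 -m crank 'ROWS' [OPENING] [FORCE]. ROWS is JSON, a list of rows, each an object with "offset": the shift along the tool's x, y, z in m, a list of three; "twist": the turn, a rotation vector about the tool's x, y, z in degrees, a list of three. In form: [{"offset": [x, y, z], "twist": [rx, ry, rz]}, ...]. A call has 1 to 20 rows; each row is the pose to reach, as a shift and turn from the pose commanded when the call began, along the tool's axes at that moment; what a row does not reach only later rows make up. A row lasts 1/8 s, in which the tool goes at most 62.5 mm and 10.7 degrees, less where a joint would pass 70% of its speed; a pose out of reach is approached as far as the arm can. A call with a gripper value outside its range is refused whole. OPENING is the opening, from 0 (shut) to 1 (fully open), set as the call begins (- or left out, the last holds). The fingers move at their own pace and stop on an object; FORCE is the grip in N (left out, the last holds). Time passes only in rows, so rows that repeat a pose let the fingers close. It gives the time, the measured TCP pose, the force, the opening and the grip force at its end, in the units of the state.
- get_obs(): the state, without advancing time (a new reading comes with each control period).
- get_image(name): name is "side" or "top" or "wrist"; returns the picture (420x560x3 uint8, red, green, blue); there is no depth.
- get_calibration(name): a dict with "intrinsics" (3x3 intrinsics, pixels), "world_from_camera" (4x4, takes a point from camera to world coordinates); the wrist camera has in their place "tool_from_camera" (4x4, takes a point from camera to tool coordinates, whose origin is the TCP and whose axes are the flange's). Camera axes: x right, y up, looking along -z (the intrinsics and any distortion apply to the point x, -y, -z); pixel columns grow to the right and rows downward; lengths in m; the calibration is good to about 2 mm. A picture is of the moment at which its call begins: read the wrist's pose just before it. get_calibration takes no time and is no camera call.
- finish_job(): hands the job in; it is judged then, once.
Trained networks look in the newest picture that a camera, given by its name, has taken for a name from the list of things; names that differ only in an ending like _2 or _b are one class to them, and where a whole thing is asked for, a point or a joint stands for the part that bears it (a point fixed in the world has none). Each returns a list of dicts, best first, with "confidence" (0 to 1); they miss things now and then, are a little off and sometimes report something else, mostly with a low value. They report only what shows in the picture. A call takes as long as a camera call. They do not tell look-alikes from the thing itself.
- cut_out(query, camera): "region" (420x560 bool, what is visible of it) and "rect" ([centre column, centre row, width, height] in pixels, round what is visible of it).
The state is a dict: "t": time; "q": joint angles; "dq": joint speeds; "effort": joint torques, N m; "tool_pos": TCP position; "tool_rot": TCP orientation; "contact_force": force on the tool from outside, world axes, zero at the start; "wrist_torque": the same for the moment, N m; "opening": finger opening in m; "grip_force": force on a finger pad.
Only numpy, scipy, OpenCV 4.12 (cv2) and the standard library are available. Lean on these libraries where they do the work, as an engineer would, in place of code of your own. Each camera call takes 0.05 s, during which the arm holds its last target. There are 200 camera calls.

## Working session

There is one attempt and no reset: what is moved stays moved. The work goes in short steps, Python scripts to look and compute and a shell command to move; the robot and the scene stay as the last step left them, time stands still between calls to the robot, and variables do not carry over. Pictures are saved under pics/ and viewed, at most 10 in all, crops included, and the job is handed in when it is done.

```bash
mkdir -p pics; ls; python3 - <<'E'
from station import *
import cv2,numpy as np
for c in ("side","top"):
    im=get_image(c); cv2.imwrite(f"pics/{c}0.png",im[:,:,::-1])
    k=get_calibration(c); print(c,np.round(k["intrinsics"],1).tolist(),np.round(k["world_from_camera"],4).tolist(),[x for x in k])
    for q in ("stand","head","release_top","spare_a","chute"):
        try: print(q,[(np.round(d["rect"]).tolist(),round(d["confidence"],2)) for d in cut_out(q,c)][:5])
        except Exception as e: print(q,e)
o=get_obs(); print(o["t"],o["tool_pos"],o["tool_rot"])
k=get_calibration("wrist");print(k)
E
```

```text
pics
side [[504.0, 0.0, 273.4], [0.0, 504.0, 210.7], [0.0, 0.0, 1.0]] [[-0.9747, 0.1666, -0.149, 0.3467], [-0.223, -0.7715, 0.5958, 0.8496], [-0.0157, 0.614, 0.7892, 1.1922], [0.0, 0.0, 0.0, 1.0]] ['intrinsics', 'world_from_camera']
stand [([294.0, 184.0, 72.0, 165.0], 0.66)]
head [([240.0, 271.0, 25.0, 20.0], 0.93), ([294.0, 166.0, 22.0, 17.0], 0.6), ([359.0, 202.0, 21.0, 23.0], 0.56)]
release_top []
spare_a [([268.0, 173.0, 20.0, 18.0], 0.85), ([312.0, 173.0, 17.0, 21.0], 0.82)]
chute [([295.0, 160.0, 30.0, 112.0], 0.65)]
top [[429.4, 0.0, 277.7], [0.0, 429.4, 206.4], [0.0, 0.0, 1.0]] [[0.0182, 0.9836, -0.1792, 0.2977], [-0.9998, 0.0188, 0.0016, 0.0203], [0.005, 0.1792, 0.9838, 1.5096], [0.0, 0.0, 0.0, 1.0]] ['intrinsics', 'world_from_camera']
stand [([303.0, 217.0, 159.0, 75.0], 0.86)]
head [([233.0, 193.0, 18.0, 22.0], 0.74), ([313.0, 214.0, 13.0, 19.0], 0.52), ([245.0, 147.0, 24.0, 33.0], 0.45)]
release_top [([305.0, 219.0, 161.0, 74.0], 0.57), ([322.0, 212.0, 3.0, 8.0], 0.54)]
spare_a [([341.0, 231.0, 17.0, 17.0], 0.71), ([332.0, 195.0, 17.0, 16.0], 0.7), ([279.0, 146.0, 20.0, 31.0], 0.22)]
chute [([328.0, 213.0, 110.0, 47.0], 0.75)]
0.6 [ 0.20241228 -0.5913063   0.23130711] [3.09895215e+00 5.15703012e-01 2.33043346e-05]
{'intrinsics': array([[363.59484032,   0.        , 278.14323905],
       [  0.        , 363.59484032, 206.99703385],
       [  0.        ,   0.        ,   1.        ]]), 'tool_from_camera': array([[-1.01808173e-03,  9.60597245e-01,  2.77942254e-01,
         7.01693285e-02],
       [ 9.99999457e-01,  9.16710635e-04,  4.94676366e-04,
         2.89493558e-04],
       [ 2.20392134e-04,  2.77942607e-01, -9.60597657e-01,
        -1.42788705e-01],
       [ 0.00000000e+00,  0.00000000e+00,  0.00000000e+00,
         1.00000000e+00]])}
```

View pics/top0.png

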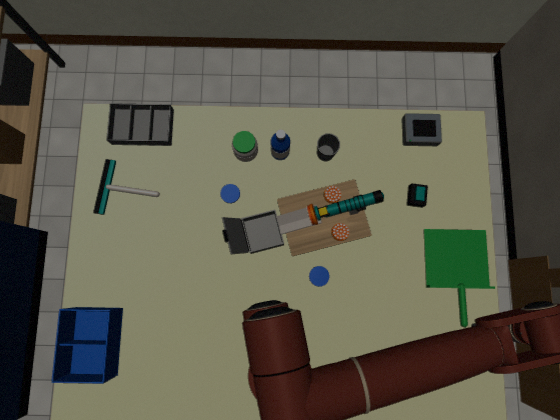

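View pics/side0.png

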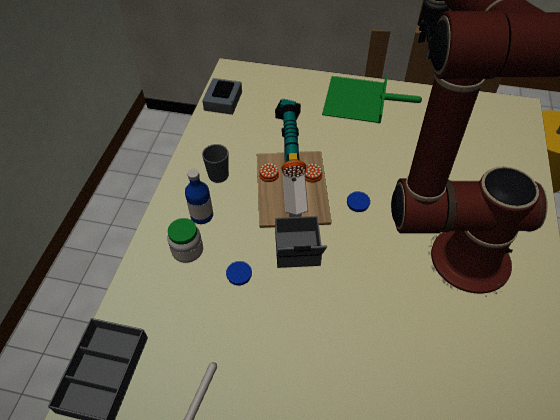

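The top view shows the seated orange head at about (313,214), with the yellow button beside it at (322,212). The grip tail is at (383,196) and the bin at (262,232). Things that could be taken for the head are the blue discs at (231,193) and (319,276), and the orange spares at (333,194) and (341,232) on the board. In the side view the head is at (294,167), the blue discs at (239,272) and (359,202), and the spares at (268,173) and (313,173). I choose (313,214), the orange head on the nose between scrubber and chute.

```bash
cat > h.py <<'E'
import numpy as np,cv2
from station import *
from scipy.spatial.transform import Rotation as R
def cam(c,o=None):
    k=get_calibration(c)
    if c!="wrist": return k["intrinsics"],k["world_from_camera"]
    T=np.eye(4);T[:3,:3]=R.from_rotvec(o["tool_rot"]).as_matrix();T[:3,3]=o["tool_pos"]
    return k["intrinsics"],T@k["tool_from_camera"]
def ray(KT,p):
    K,T=KT;d=T[:3,:3]@np.array([(p[0]-K[0,2])/K[0,0],-(p[1]-K[1,2])/K[1,1],-1]);return T[:3,3],d/np.linalg.norm(d)
def onz(KT,p,z):
    o,d=ray(KT,p);return o+d*(z-o[2])/d[2]
def tri(rs):
    A=sum(np.eye(3)-np.outer(d,d) for o,d in rs);b=sum((np.eye(3)-np.outer(d,d))@o for o,d in rs);return np.linalg.solve(A,b)
def proj(KT,P):
    K,T=KT;c=np.linalg.inv(T)@np.append(P,1);return np.array([K[0,0]*c[0]/-c[2]+K[0,2],K[1,1]*-c[1]/-c[2]+K[1,2]])
E
python3 - <<'E'
from h import *
t=cam("top");s=cam("side")
np.set_printoptions(precision=4,suppress=True)
print("head",onz(t,(313,214),.16),onz(s,(294,167),.15),tri([ray(t,(313,214)),ray(s,(294,167))]))
tail=onz(t,(380,197),.185);nose=onz(t,(315,213.5),.155)
print(tail,nose,np.degrees(np.arctan2(*(nose-tail)[1::-1])))
a=onz(t,(332.5,195),.04);b=onz(t,(341,231.5),.04);print("spares",a,b,tri([ray(t,(332.5,195)),ray(s,(268,173))]),(a+b)/2, np.degrees(np.arctan2(*(a-b)[1::-1])))
# board long-side corners z=.015
c=[onz(t,p,.015) for p in ((278,211),(355,180),(371,235),(293,255))];print(c)
print([np.degrees(np.arctan2(*(v)[1::-1])) for v in (c[3]-c[2],c[0]-c[1])])
im=get_image("top")[170:265,220:400,::-1];cv2.imwrite("pics/c1.png",cv2.resize(im,None,fx=4.4,fy=4.4,interpolation=2))
E
```

```text
head [ 0.5211 -0.0948  0.16  ] [ 0.5217 -0.1011  0.15  ] [ 0.5211 -0.095   0.1568]
[ 0.5753 -0.3037  0.185 ] [ 0.5237 -0.1016  0.155 ] 104.32616453224776
spares [ 0.6097 -0.173   0.04  ] [ 0.4818 -0.2017  0.04  ] [ 0.6154 -0.1753  0.0224] [ 0.5457 -0.1873  0.04  ] 12.647478895743305
[array([0.5535, 0.0166, 0.015 ]), array([ 0.6714, -0.2571,  0.015 ]), array([ 0.4745, -0.3104,  0.015 ]), array([ 0.3998, -0.0383,  0.015 ])]
[np.float64(105.36269101425654), np.float64(113.3011983049103)]
```

View pics/c1.png

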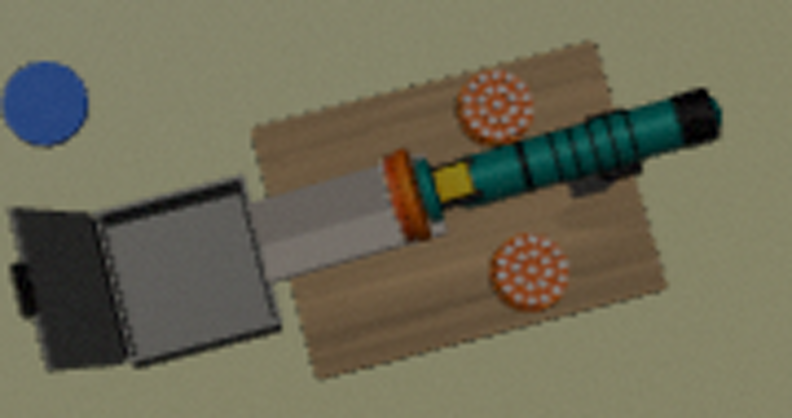

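The crop confirms it: the orange head at crop (405,195) sits on the teal nose, with the yellow button at (453,181) just up-slope and the bin to the left. I'll fix the stand's pose and the move to a hover.

```bash
python3 - <<'E'
from h import *
np.set_printoptions(precision=4,suppress=True)
t=cam("top")
f=lambda p:(220+p[0]/4.4-.4,170+p[1]/4.4-.4)
c=[onz(t,f(p),.015) for p in ((320,378),(665,285),(252,125),(597,42))]
print([np.degrees(np.arctan2(*(v)[1::-1])) for v in (c[0]-c[1],c[2]-c[3])],np.mean(c,0),[np.linalg.norm(c[0]-c[1]),np.linalg.norm(c[2]-c[3]),np.linalg.norm(c[0]-c[2])])
b=onz(t,f((453,181)),.166);print("button",b)
az=np.radians(104.5);u=np.array([np.cos(az),np.sin(az),0])
tgt=b+u*0.04;tgt[2]=.30
o=get_obs();r=R.from_rotvec(o["tool_rot"])
print("offset",r.inv().apply(tgt-o["tool_pos"]),tgt)
E
```

```text
[np.float64(106.06057576630897), np.float64(104.88847704973128)] [ 0.5374 -0.1456  0.015 ] [np.float64(0.28470083670308766), np.float64(0.2893207030864757), np.float64(0.21024344128626368)]
button [ 0.5312 -0.1246  0.166 ]
offset [ 0.4653 -0.375  -0.0687] [ 0.5212 -0.0858  0.3   ]
```

```bash
P='{"offset":[0.465,-0.375,-0.069],"twist":[0,0,4]}'; python3 -m crank '[{"offset":[0.04,-0.03,-0.03],"twist":[0,0,0]},{"offset":[0.08,-0.065,-0.06],"twist":[0,0,0]},{"offset":[0.12,-0.1,-0.069],"twist":[0,0,1]},{"offset":[0.165,-0.135,-0.069],"twist":[0,0,2]},{"offset":[0.21,-0.17,-0.069],"twist":[0,0,3]},{"offset":[0.255,-0.205,-0.069],"twist":[0,0,4]},{"offset":[0.3,-0.24,-0.069],"twist":[0,0,4]},{"offset":[0.345,-0.28,-0.069],"twist":[0,0,4]},{"offset":[0.39,-0.315,-0.069],"twist":[0,0,4]},{"offset":[0.43,-0.345,-0.069],"twist":[0,0,4]},{"offset":[0.465,-0.375,-0.069],"twist":[0,0,4]},{"offset":[0.465,-0.375,-0.069],"twist":[0,0,4]},{"offset":[0.465,-0.375,-0.069],"twist":[0,0,4]},{"offset":[0.465,-0.375,-0.069],"twist":[0,0,4]},{"offset":[0.465,-0.375,-0.069],"twist":[0,0,4]}]' 0.76
python3 - <<'E'
from h import *
o=get_obs();im=get_image("wrist");cv2.imwrite("pics/w1.png",im[:,:,::-1])
np.set_printoptions(precision=4,suppress=True)
print(o["t"],o["tool_pos"],o["tool_rot"],o["opening"],o["contact_force"])
for q in ("head","release_top","chute"):
    print(q,[(np.round(d["rect"]).tolist(),round(d["confidence"],2)) for d in cut_out(q,"wrist")][:4])
# predicted button/head_edge pixels
k=cam("wrist",o);print(proj(k,[.5312,-.1246,.166]))
E
```

```text
t: 2.52
tool_pos: [0.5206, -0.0868, 0.3004]
tool_rot: [3.115, 0.405, 0.0]
contact_force: [-0.1, 0.4, 0.3]
opening: 0.0647
grip_force: 0.0
2.525 [ 0.5206 -0.0868  0.3004] [3.1153 0.4046 0.0002] 0.0646870931625214 [-0.0647  0.4483  0.3455]
head [([283.0, 193.0, 39.0, 83.0], 0.83), ([51.0, 26.0, 74.0, 51.0], 0.76), ([272.0, 311.0, 54.0, 54.0], 0.71), ([330.0, 198.0, 37.0, 32.0], 0.61)]
release_top [([331.0, 197.0, 32.0, 33.0], 0.85)]
chute [([362.0, 187.0, 393.0, 73.0], 0.56)]
[327.8226 193.9598]
```

View pics/w1.png

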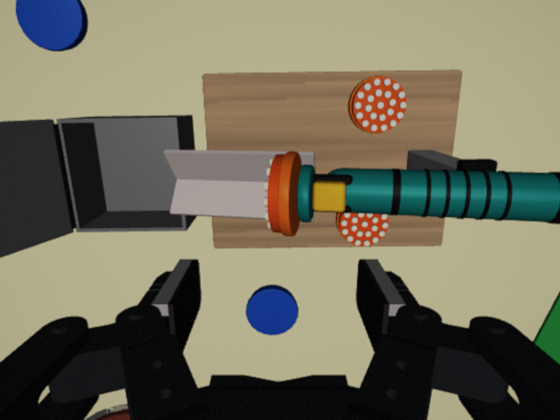

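The wrist view shows the scrubber nearly level in the picture. The yellow button is at (331,196), the head at (283,193) with bristles to the left, the chute in the middle row ~187, and finger tips at (185,270) and (375,270).

```bash
python3 - <<'E'
from h import *
np.set_printoptions(precision=4,suppress=True)
o=get_obs();k=cam("wrist",o);im=get_image("wrist");
hsv=cv2.cvtColor(im,cv2.COLOR_RGB2HSV)
m=(cv2.inRange(hsv,(18,140,110),(32,255,255))>0);m[:170]=0;m[220:]=0;m[:,:305]=0;m[:,360:]=0
ys,xs=np.nonzero(m);bp=(np.median(xs),np.median(ys));print(bp,xs.min(),xs.max(),ys.min(),ys.max())
P=onz(k,((xs.min()+xs.max())/2,(ys.min()+ys.max())/2),.166);print("wrist btn",P)
e=[onz(k,p,.015) for p in ((203,74),(461,70),(214,247),(442,245))]
print([np.degrees(np.arctan2(*v[1::-1])) for v in (e[0]-e[1],e[2]-e[3])],np.mean(e,0))
az=np.radians(105);u=np.array([np.cos(az),np.sin(az),0])
h=P+.050*u;h[2]=.182;print("pred head_edge px",proj(k,h), "head centre",h-.017*u)
r=R.from_rotvec(o["tool_rot"]);ax=r.as_matrix();print("tool y az",np.degrees(np.arctan2(ax[1,1],ax[0,1])))
print("btn in tool",r.inv().apply(P-o["tool_pos"]))
cv2.imwrite("pics/w2.png",cv2.resize(im[140:240,220:370,::-1],None,fx=5,fy=5,interpolation=2))
E
```

```text
(np.float64(330.0), np.float64(197.0)) 314 345 183 212
wrist btn [ 0.529  -0.1262  0.166 ]
[np.float64(105.62882182873612), np.float64(105.33619789884365)] [ 0.5349 -0.1461  0.015 ]
pred head_edge px [265.335  203.1551] head centre [ 0.5205 -0.0943  0.182 ]
tool y az -75.1479246853081
btn in tool [-0.0023  0.0406  0.1344]
```

View pics/w2.png

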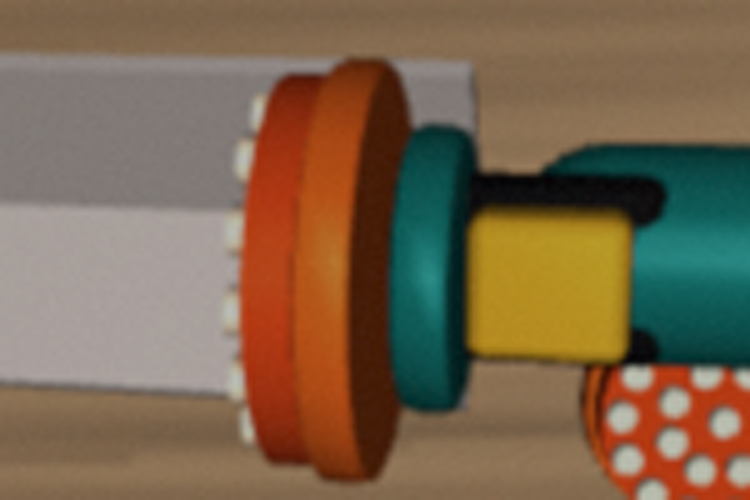

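```bash
python3 -m crank '[{"offset":[-0.002,0,0.03],"twist":[0,0,-0.5]},{"offset":[-0.002,0,0.06],"twist":[0,0,-0.5]},{"offset":[-0.002,0,0.09],"twist":[0,0,-0.5]},{"offset":[-0.002,0,0.11],"twist":[0,0,-0.5]},{"offset":[-0.002,0,0.12],"twist":[0,0,-0.5]},{"offset":[-0.002,0,0.12],"twist":[0,0,-0.5]},{"offset":[-0.002,0,0.12],"twist":[0,0,-0.5]}]'
python3 - <<'E'
from h import *
o=get_obs();im=get_image("wrist");cv2.imwrite("pics/w3.png",im[:,:,::-1])
print(o["t"],o["tool_pos"],o["contact_force"])
E
```

```text
t: 3.65
tool_pos: [0.5198, -0.0867, 0.1817]
tool_rot: [3.112, 0.421, 0.003]
contact_force: [1.1, 0.5, 0.7]
opening: 0.0652
grip_force: 0.0
3.65 [ 0.5197551  -0.0866772   0.18167773] [1.13810645 0.4664387  0.69993538]
```

View pics/w3.png

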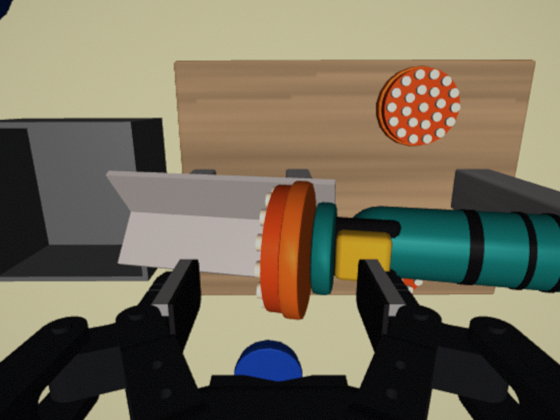

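The picture shows the right fingertip at (371,262), above the button at (363,255). The left tip at (188,262) is well clear of the head's bristle face (~258) and over the chute middle. Alignment is good to about 1–2 mm, and the tips are about 20 mm above the button.

```bash
python3 -m crank '[{"offset":[0.001,0.001,0.008],"twist":[0,0,0]},{"offset":[0.001,0.001,0.014],"twist":[0,0,0]},{"offset":[0.001,0.001,0.018],"twist":[0,0,0]},{"offset":[0.001,0.001,0.019],"twist":[0,0,0]},{"offset":[0.001,0.001,0.02],"twist":[0,0,0]},{"offset":[0.001,0.001,0.02],"twist":[0,0,0]},{"offset":[0.001,0.001,0.02],"twist":[0,0,0]}]'
```

```text
t: 4.58
tool_pos: [0.5203, -0.0872, 0.1605]
tool_rot: [3.113, 0.421, 0.001]
contact_force: [0.7, 0.6, 0.2]
opening: 0.0651
grip_force: 0.0
```

```bash
python3 -m crank '[{"offset":[0,0,0.001],"twist":[0,0,0]},{"offset":[0,0,0.002],"twist":[0,0,0]},{"offset":[0,0,0.003],"twist":[0,0,0]},{"offset":[0,0,0.003],"twist":[0,0,0]},{"offset":[0,0,0.003],"twist":[0,0,0]}]'
```

```text
t: 5.2
tool_pos: [0.5205, -0.0875, 0.1577]
tool_rot: [3.112, 0.421, 0.001]
contact_force: [0.4, -1.9, 3.1]
opening: 0.0648
grip_force: 1.3
```

```bash
python3 -m crank '[{"offset":[0,0,0.001],"twist":[0,0,0]},{"offset":[0,0,0.002],"twist":[0,0,0]},{"offset":[0,0,0.003],"twist":[0,0,0]},{"offset":[0,0,0.003],"twist":[0,0,0]},{"offset":[0,0,0.003],"twist":[0,0,0]}]'
python3 - <<'E'
from h import *
im=get_image("wrist");cv2.imwrite("pics/w4.png",im[:,:,::-1])
E
```

```text
t: 5.82
tool_pos: [0.5204, -0.0871, 0.1544]
tool_rot: [-3.113, -0.421, -0.001]
contact_force: [1.2, -2.0, 4.3]
opening: 0.0646
grip_force: 1.9
```

View pics/w4.png

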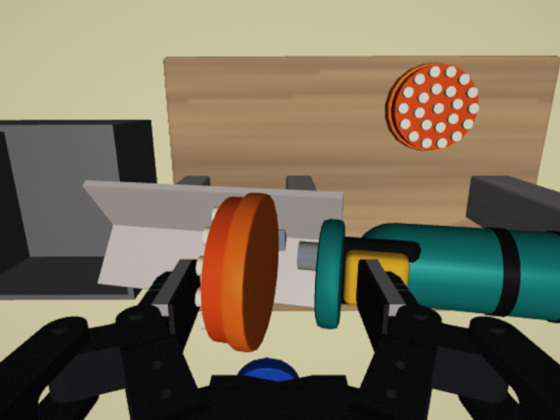

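The head has popped off: its back face is at ~(275,270), clear of the nose, and its bristles rest on the left finger at ~(200,265). The right finger is holding the button down. I'll add 1 mm of press for margin and hold still.

```bash
python3 -m crank '[{"offset":[0,0,0.0005],"twist":[0,0,0]},{"offset":[0,0,0.001],"twist":[0,0,0]},{"offset":[0,0,0.001],"twist":[0,0,0]},{"offset":[0,0,0.001],"twist":[0,0,0]},{"offset":[0,0,0.001],"twist":[0,0,0]},{"offset":[0,0,0.001],"twist":[0,0,0]},{"offset":[0,0,0.001],"twist":[0,0,0]},{"offset":[0,0,0.001],"twist":[0,0,0]}]'
python3 - <<'E'
from h import *
im=get_image("wrist");cv2.imwrite("pics/w5.png",im[:,:,::-1])
E
```

```text
t: 6.88
tool_pos: [0.5204, -0.0872, 0.1536]
tool_rot: [3.113, 0.421, 0.001]
contact_force: [1.0, -1.6, 5.8]
opening: 0.065
grip_force: 2.3
```

View pics/w5.png

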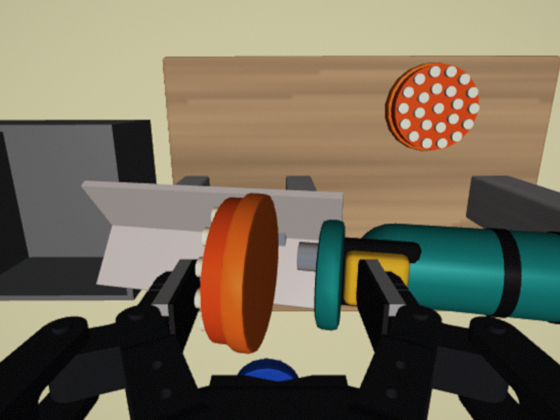

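The picture hasn't changed: the head is still at (240,272) against the left finger, and the button is held down. I'm handing the job in.

```bash
python3 -c "
from station import *
print(finish_job())"
```

```text
the job is handed in; nothing more can be done
None
```

Job handed in at about 7 s: the head popped off and, in the last picture, rests on the chute against one finger while the other holds the button down with about 6 N; no verdict was returned.

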